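# Check-weigh two housing bars: seat the full-weight one, show the light one on the balance

### The arm

A 6-joint arm with a two-finger parallel gripper is mounted at the origin on a cart in front of the work surface, level with it; the furniture and walls round the work are solid. World frame = base frame: x ahead of the robot, y to its left, z up, the work surface at z = 0. Lengths are in m, angles in rad, forces in N, time in s.
With the tool pointing down it reaches from about 0.4 to 0.825 m from the base axis. Payload 7 kg.
Tool frame: the origin (TCP) lies midway between the tips of the shut fingers; the grasp point (between the pads) lies 19 mm behind it; z points along the fingers, y is the line along which they close (so a half turn about z gives the same grasp; the last joint's range is limited). The gripper opens to 88 mm and grips with 3 to 60 N. Pads are 19 mm wide; open, the fingers measure 130 mm over their backs; the gripper's body (78 mm by 193 mm) begins 47 mm behind the grasp point.
Start: joints at [-0.972, 0.359, 0.012, 0, -1.224, -0.288], TCP at [0.206, -0.643, 0.227] pointing down, gripper open.
Joint ranges: [-3.07, 3.07], [-1.43, 2.12], [-1.02, 1.25], [-3.03, 1.67], [-3.05, -0], [-3.03, 3.03]. Speed limits (rad/s): [2.39, 2.39, 3.01, 3.14, 3.14, 3.14].

### API

Orientations are given as [roll, pitch, yaw] about the fixed x, y, z axes, in that order (R = Rz(yaw) Ry(pitch) Rx(roll)).
In Python, from station import arm gives the robot as it stands. The module is installed in compiled form; this text tells all that it offers.
- The arm moves only by the tool carry_out, never from a script. Its argument "commands" is a list of rows, each a list of 4 numbers: the shift along the world's x, y, z in units of 50 mm (1.0 is 50 mm), then the turn about the world's z in units of 6 degrees (1.0 is 6 degrees). A call has exactly 10 rows; each row is the pose to reach, as a shift and turn from the pose commanded when the call began; what a row does not reach only later rows make up. A row lasts 1/8 s, in which the tool goes at most 62.5 mm and 10.7 degrees, less where a joint would pass 70% of its speed; a pose out of reach is approached as far as the arm can. A call with a gripper value outside its range is refused whole. "claw" is the closure, from 0 (fully open) to 1 (shut), set as the call begins (left out, the last holds). The fingers move at their own pace and stop on an object; "force" is the grip in N (left out, the last holds). Time passes only in rows, so rows that repeat a pose let the fingers close, or fill a call up. It gives the time, the measured TCP pose, the force, the opening and the grip force at its end, in the units of the state.
- arm.get_state(): the state, without advancing time (a new reading comes with each control period).
- arm.grab_frame(name): name is "scene" or "top" or "wrist"; returns a dict with "pixels" (420x560x3 uint8, red, green, blue), "fx", "fy", "cx", "cy" (pixels), "k1" (the pictures are not rectified: a ray, as slopes to the right and down, at radius r is drawn at 1 + k1 r^2 times it, then the intrinsics apply), "eye" and "orientation" of the camera in the world. Camera axes: x right, y down, z forward; pixel columns grow to the right and rows downward; lengths in m; the calibration is good to about 2 mm. A picture is of the moment at which its call begins. There is no depth.
- arm.job_done(): hands the job in; it is judged then, once.
Trained networks look in a picture, given as the dict that the camera call returned (one of the last four; its "shot" number tells which), for a name from the list of things; names that differ only in an ending like _2 or _b are one class to them, and where a whole thing is asked for, a point or a joint stands for the part that bears it (a point fixed in the world has none). Each returns a list of dicts, best first, with "conf" (0 to 1); they miss things now and then, are a little off and sometimes report something else, mostly with a low value. They report only what shows in the picture. A call takes as long as a camera call. They do not tell look-alikes from the thing itself.
- arm.regions_of(picture, query): "pixels" (420x560 bool, what is visible of it) and "uv" ([column, row] in pixels, amid what is visible of it).
- arm.mark_of(picture, query): "uv" ([column, row] in pixels: a listed point, or the origin of a listed thing).
The state is a dict: "t": time; "q": joint angles; "qd": joint speeds; "joint_efforts": joint torques, N m; "eef_pos": TCP position; "ee_rot": TCP orientation; "force": force on the tool from outside, world axes, zero at the start; "moment": the same for the moment, N m; "width": finger opening in m; "gripper_force": force on a finger pad.
Only numpy, scipy, OpenCV 4.12 (cv2) and the standard library are available. Lean on these libraries where they do the work, as an engineer would, in place of code of your own. Each camera call takes 0.05 s, during which the arm holds its last target. There are 200 camera calls.

### The job

One of the two look-alike housing bars is a light casting: lay either one on the balance pan, let go and read from the beam whether it is the light or the full-weight one. Lay the full-weight bar in the channel of the steel nest, feeling along the channel until it drops between the two end stops and sits fully down on the channel floor, and leave the light bar lying on the pan for the inspector to see. Handle the balance and the nest gently (never press either with more than 40 N) and leave the other things on the bench where they are.

Things in the scene. Friction and masses are not known exactly. Their poses are not given: they have to be found in the camera images.
- bar_a_mid (a point): centre (half-way up) of one of two look-alike grey housing bars, 18 x 90 x 17 mm high, with a slot and a hole. y runs along the 90 mm length, x across the 18 mm (the width to grasp), z up. One bar is full weight, about 165 g, the other light, about 100 g; they look the same and start lying on the bench, in either order
- bar_b_mid (a point): centre of the other housing bar, same size and axes as the first
- balance: check-weighing beam balance, fixed to the bench: grey base 84 x 215 mm, 10 mm thick; two uprights (tops 90 mm up) carry the beam's pivot 78 mm above the bench. Origin on the bench under the pivot; the beam lies along y, the pan on the -y arm (centre 115 mm from the pivot), the brass counterweight on the +y arm, with a pointer at a white scale plate
- pan (a point): centre of the floor of the rectangular aluminium weighing pan, which is fixed to the beam and tilts with it: inside 112 mm along x by 54 mm along y, rim 3 mm high, z up out of the pan. Lay a bar on it with its length along x, near the middle. With the pan empty the floor is about 103 mm above the bench
- beam (a joint): tilt of the balance beam in rad, -0.15 to 0.15, positive when the pan is down, 0 when level. Empty it rests at -0.15 (pan up); with the light bar in the middle of the pan it stays at about -0.13 to -0.05; with the full-weight bar the pan goes down to +0.05 or more. It settles in about 1 s; the beam is soft (0.4 N m/rad)
- nest_floor (a point): middle of the nest's channel floor, 10 mm above the bench; x along the channel, z up. The channel is 25 mm wide between dark rails 12 mm wide, 5 mm high. In it two aluminium end stops, 9 mm high, 14 mm long, stand 93 mm apart (inner faces), both on one clamped slide; the middle between them lies 4 to 14 mm from this point towards +x, a setting that is not measured
- nest: steel nest, a plate 164 (x) x 68 (y) mm fixed to the bench, origin on the bench under its middle, axes as for the channel floor. A bar lies along x in the channel; it goes down between the stops with 1.5 mm to spare at each end, its underside then on the channel floor. A bar with an end up on a stop is not seated
- hammer: brass-headed hammer with a wooden handle, 171 mm long, lying loose on the bench: leave alone
- steel_block: steel block with four holes, 50 x 50 x 25 mm, loose: leave alone
- ring: steel ring gauge, diameter 30 mm, 12 mm high, loose on the green mat: leave alone
- tin: round metal tin with a lid, diameter 60 mm, 24 mm high, loose near the right edge of the bench: leave alone
Things that resemble listed ones, but are neither listed nor needed, are in the scene too. Leave any brown or purple look-alike of the part that bears bar_b_mid alone.

How it is judged:
By the outcome, as a careful person would: the job done as asked, in the order asked, and still so for the second after the job is handed in, with the robot touching nothing.
It also fails if it takes over 72 s, if anything falls off the work surface, if the arm or the gripper's body presses on something with over 40 N, if the wrist force passes 120 N, or if a joint passes its speed limit or range.

## Working session

There is one attempt and no reset: what is moved stays moved. The work goes in short steps, Python scripts to look and compute and a tool call to move; the robot and the scene stay as the last step left them, time stands still between calls to the robot, and variables do not carry over. Pictures are saved under pics/ and viewed, at most 10 in all, crops included, and the job is handed in when it is done.

Besides the shell and the picture viewer there is one more tool, called after "Request:" as name([rows], argument=value, ...), one row to a line, values as JSON. carry_out: Moves the arm, as the interface text tells. Its arguments: {"type":"object","properties":{"commands":{"type":"array","items":{"type":"array","items":{"type":"number"}}},"claw":{"type":"number"},"force":{"type":"number"}},"required":["commands"]}

```bash
mkdir -p pics; cat > h.py <<'E'
import numpy as np, cv2
from scipy.spatial.transform import Rotation as R
from station import arm
def rot(o):
    o=np.array(o,float)
    if o.shape==(3,3): return o
    if o.size==4: return R.from_quat(o).as_matrix()
    return R.from_euler('xyz',o).as_matrix()
def ray(f,uv):
    x=np.array([(uv[0]-f['cx'])/f['fx'],(uv[1]-f['cy'])/f['fy']]);u=x.copy()
    for _ in range(20): u=x/(1+f['k1']*(u@u))
    return rot(f['orientation'])@np.array([u[0],u[1],1.])
def at(f,uv,z):
    d=ray(f,uv);e=np.array(f['eye']);return e+d*(z-e[2])/d[2]
def proj(f,p):
    c=rot(f['orientation']).T@(np.array(p)-np.array(f['eye']));u=c[:2]/c[2];u=u*(1+f['k1']*(u@u))
    return np.array([u[0]*f['fx']+f['cx'],u[1]*f['fy']+f['cy']])
def save(f,n,crop=None,s=1):
    im=f['pixels'][:,:,::-1]
    if crop: im=im[crop[1]:crop[3],crop[0]:crop[2]]
    cv2.imwrite('pics/'+n,cv2.resize(im,None,fx=s,fy=s,interpolation=cv2.INTER_CUBIC))
def rect(m,f,z):
    c=np.argwhere(m)[:,::-1].astype(np.float64)
    P=np.array([at(f,x,z)[:2] for x in c[::max(1,len(c)//600)]])
    r=cv2.minAreaRect((P*1000).astype(np.float32));return r
E
python3 - <<'E'
from h import *
a=arm.grab_frame('top');b=arm.grab_frame('scene')
save(a,'top.png');save(b,'scene.png')
print(a['orientation'],a['eye'],b['eye'])
for f,n in((a,'top'),(b,'scene')):
  for q,z in(('bar_a_mid',.0085),('pan',.103),('nest_floor',.01),('nest',0),('balance',0)):
    for m in arm.mark_of(f,q)[:5]: print(n,q,round(m['conf'],2),np.round(m['uv'],1),np.round(at(f,m['uv'],z),4))
for m in arm.regions_of(a,'bar_a_mid'): print(m['conf'],m['uv'],rect(m['pixels'],a,.017))
print(arm.get_state())
E
```

```text
[-3.00577755 -0.00563162 -1.54440443] [ 0.35991788 -0.00722808  1.23133817] [-0.20678041  0.35641798  0.931601  ]
top bar_a_mid 0.47 [293.9 239.3] [ 0.4456 -0.0524  0.0085]
top pan 0.78 [222.1 187.5] [0.5703 0.1433 0.103 ]
top pan 0.21 [303.3 205.6] [ 0.5279 -0.0716  0.103 ]
top nest_floor 0.96 [358.2 236.5] [ 0.458  -0.2334  0.01  ]
top nest 0.89 [359.9 234.2] [ 0.4655 -0.2401  0.    ]
top balance 0.82 [184.3 199. ] [0.5531 0.2642 0.    ]
scene bar_a_mid 0.59 [299.2 236.1] [ 0.4493 -0.0462  0.0085]
scene pan 0.72 [213.7 201.9] [0.5836 0.1452 0.103 ]
scene balance 0.92 [181.5 252.9] [0.539  0.2632 0.    ]
0.61 [295.0, 242.0] ((435.8741149902344, -50.7210693359375), (87.53160095214844, 17.746461868286133), 83.3770751953125)
{'t': 0.65, 'q': array([-9.71867519e-01,  3.58571846e-01,  1.18940138e-02, -3.37729461e-05,
       -1.22410955e+00, -2.88097731e-01]), 'qd': array([-0.0010012 ,  0.00013715, -0.00191324, -0.00088217,  0.00019458,
       -0.0003504 ]), 'joint_efforts': array([ 4.79715909e-04, -5.82082486e+01,  2.93221843e+01,  7.00086817e+00,
        1.25031898e-02, -3.92628624e-05]), 'eef_pos': array([ 0.20642724, -0.64262408,  0.22657076]), 'ee_rot': array([ 3.14159220e+00,  3.29958861e-05, -2.83077305e+00]), 'force': array([-0.21856433,  0.2886116 , -0.73155035]), 'moment': array([ 0.01566244,  0.01965491, -0.01454827]), 'gripper_force': 0.0, 'width': 0.08763820868320482}
```

View pics/top.png

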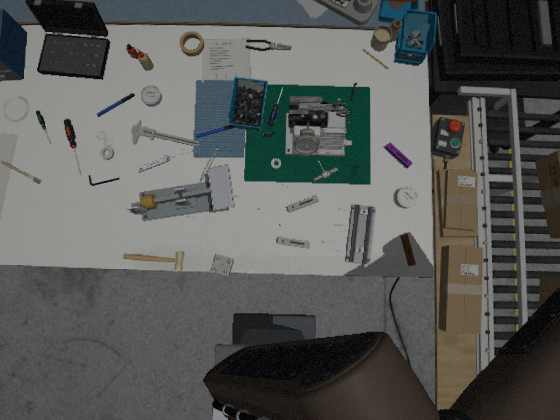

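View pics/scene.png

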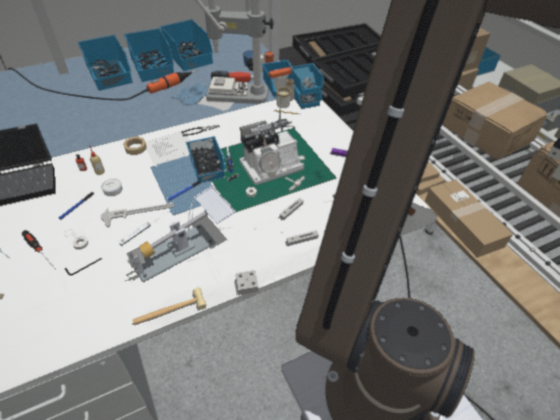

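```bash
python3 - <<'E'
from h import *
f=arm.grab_frame('wrist');a=arm.grab_frame('top')
s=arm.get_state();T=rot(s['ee_rot']);print('eye in tool',T.T@(f['eye']-s['eef_pos']),'\n',T.T@rot(f['orientation']),f['fx'],f['cx'])
print('barB ends',at(a,(288,210),.017),at(a,(317,198),.017),at(a,(302.5,204),.017));print('barA',at(a,(277,239),.017),at(a,(309,245),.017))
for q in ('nest','pan','balance'):
  for m in arm.regions_of(a,q)[:1]: print(q,m['conf'],rect(m['pixels'],a,.103 if q=='pan' else .015))
for m in arm.mark_of(f,'nest_floor')[:2]: print(m)
E
```

```text
eye in tool [ 0.07664934  0.00146123 -0.15754986] 
 [[-5.67238623e-04 -9.59804994e-01 -2.80667153e-01]
 [ 9.99999839e-01 -5.47269845e-04 -1.49523024e-04]
 [-1.00877244e-05 -2.80667193e-01  9.59805150e-01]] 362.39841835067335 283.13095340473956
barB ends [ 0.52702523 -0.03362367  0.017     ] [ 0.5634982  -0.11481894  0.017     ] [ 0.54521687 -0.07411945  0.017     ]
barA [ 0.44455478 -0.00488904  0.017     ] [ 0.43018487 -0.09449384  0.017     ]
nest 0.92 ((465.6688232421875, -239.7454833984375), (71.24285888671875, 163.84384155273438), 83.21395111083984)
pan 0.75 ((555.2941284179688, 249.00765991210938), (116.7436294555664, 264.86431884765625), 9.767666816711426)
balance 0.91 ((565.6327514648438, 274.6334533691406), (122.49457550048828, 293.1934814453125), 11.235126495361328)
```

Request:
carry_out([
  [4.62,11.86,0,10.5],
  [4.62,11.86,0,10.5],
  [4.62,11.86,0,10.5],
  [4.62,11.86,0,10.5],
  [4.62,11.86,0,10.5],
  [4.62,11.86,0,10.5],
  [4.62,11.86,0,10.5],
  [4.62,11.86,0,10.5],
  [4.62,11.86,0,10.5],
  [4.62,11.86,0,10.5],
], claw=0, force=30)

```text
t: 2.2
eef_pos: [0.4337, -0.0582, 0.2272]
ee_rot: [-3.14, 0.001, -1.731]
force: [1.1, -0.8, 0.4]
width: 0.0878
gripper_force: 0.0
```

```bash
cat >> h.py <<'E'
def look(qs,fn=None,cams=('wrist','top')):
    s=arm.get_state();print('t',s['t'],np.round(s['eef_pos'],4),'yaw',np.degrees(s['ee_rot'][2]).round(2),'w',s['width'],'F',np.round(s['force'],1),'M',np.round(s['moment'],2))
    out=[]
    for c in cams:
        f=arm.grab_frame(c);out.append(f)
        if fn: save(f,fn+'_'+c+'.png')
        for q,z in qs:
            for m in arm.mark_of(f,q)[:3]: print(c,'mark',q,round(m['conf'],2),np.round(m['uv'],1),np.round(at(f,m['uv'],z),4))
            for m in arm.regions_of(f,q)[:3]:
                r=rect(m['pixels'],f,z*2 if 'bar' in q else z);print(c,'  reg',round(m['conf'],2),np.round(m['uv'],1),np.round(r[0],1),np.round(r[1],1),round(r[2],1))
    return out
E
python3 - <<'E'
from h import *
look([('bar_a_mid',.0085),('nest_floor',.01),('nest',0),('pan',.103)],'p1',('wrist',))
E
```

```text
t 2.2 [ 0.4337 -0.0582  0.2272] yaw -99.17 w 0.08781108988259338 F [ 1.1 -0.8  0.4] M [-0.06 -0.13 -0.  ]
wrist mark bar_a_mid 0.74 [281.2 187.8] [ 0.4368 -0.0461  0.0085]
wrist   reg 0.7 [283.5 186.5] [437.5 -50.2] [90.4 19.1] 81.6
wrist   reg 0.84 [210.4  18. ] [ 470.4 -216.6] [ 33.9 163.7] 80.5
wrist   reg 0.76 [212.2  17.3] [ 471.2 -218.8] [ 34.8 167.7] 80.5
```

View pics/p1_wrist.png

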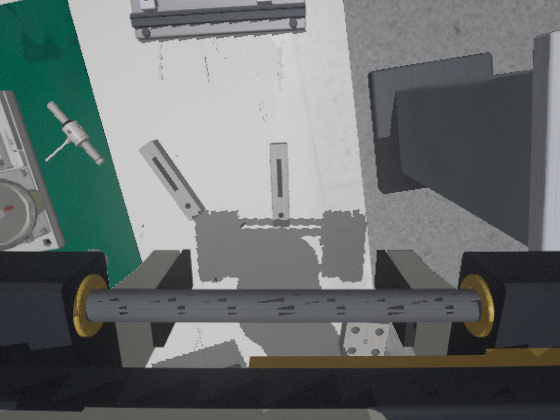

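Request:
carry_out([
  [0.07,0.18,-1,0.13],
  [0.07,0.18,-2,0.13],
  [0.07,0.18,-3,0.13],
  [0.07,0.18,-3.8,0.13],
  [0.07,0.18,-4.1,0.13],
  [0.07,0.18,-4.3,0.13],
  [0.07,0.18,-4.4,0.13],
  [0.07,0.18,-4.4,0.13],
  [0.07,0.18,-4.4,0.13],
  [0.07,0.18,-4.4,0.13],
], claw=0.5)

```text
t: 3.9
eef_pos: [0.4372, -0.0511, 0.0071]
ee_rot: [-3.14, 0.001, -1.717]
force: [-0.5, 0.4, -0.4]
width: 0.0438
gripper_force: 0.0
```

Request:
carry_out([
  [0,0,0,0],
  [0,0,0,0],
  [0,0,0,0],
  [0,0,0,0],
  [0,0,0,0],
  [0,0,0,0],
  [0,0,0.4,0],
  [0,0,1.2,0],
  [0,0,2.2,0],
  [0,0,3,0],
], claw=1, force=30)

```text
t: 5.15
eef_pos: [0.4363, -0.0514, 0.1581]
ee_rot: [3.142, 0.0, -1.718]
force: [0.2, -0.3, -1.7]
width: 0.0179
gripper_force: 30.0
```

Request:
carry_out([
  [0,0.2,2,-1.7],
  [0.4,1.2,2,-3.4],
  [1.0,2.2,2,-5.1],
  [1.6,3.2,2,-6.8],
  [2,3.5,2,-8.5],
  [2,3.5,2,-10.2],
  [2,3.5,2,-11.9],
  [2,3.5,2,-12.1],
  [2,3.5,2,-12.1],
  [2,3.5,2,-12.1],
])

```text
t: 6.4
eef_pos: [0.5366, 0.1236, 0.2565]
ee_rot: [3.142, -0.0, -2.983]
force: [-1.0, -0.2, -1.2]
width: 0.0179
gripper_force: 30.0
```

```bash
python3 - <<'E'
from h import *
o=look([('pan',.103),('balance',0)],'p2',('wrist','scene','top'))
E
```

```text
t 6.4 [0.5366 0.1236 0.2565] yaw -170.89 w 0.017890865851085166 F [-1.  -0.2 -1.2] M [-0.01  0.05  0.01]
wrist mark pan 0.58 [303.6 235.7] [0.5731 0.1497 0.103 ]
wrist   reg 0.8 [384.4 218. ] [525.6 247.7] [ 72.6 225.5] 14.0
wrist mark balance 0.63 [392.9 203. ] [0.5529 0.2596 0.    ]
wrist mark balance 0.31 [303.2 233. ] [0.607  0.1608 0.    ]
scene mark pan 0.73 [212.8 205.3] [0.5729 0.1517 0.103 ]
scene   reg 0.87 [205.5 213.3] [553.5 240.3] [119.9 253.6] 12.5
scene mark balance 0.97 [185.6 248.7] [0.548  0.2489 0.    ]
scene   reg 0.69 [181.5 245.3] [596.2 230.4] [160.5 353.2] 28.1
top   reg 0.49 [171.3 199.6] [533.  227.3] [224.4  45.7] 89.8
top mark balance 0.73 [185.  198.8] [0.5538 0.2623 0.    ]
top   reg 0.64 [169.6 210.3] [549.8 260.6] [ 82.7 273.8] 9.9
top   reg 0.16 [221.8 200.1] [541.7 152.3] [29.3 23. ] 2.5
```

View pics/p2_wrist.png

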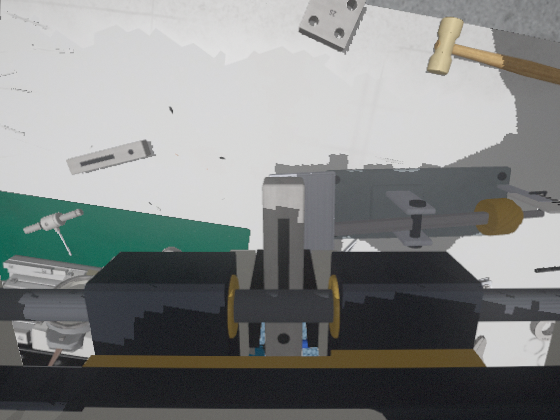

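```bash
python3 - <<'E'
from h import *
f=arm.grab_frame('wrist')
save(f,'p3.png',(240,150,520,260),2.8)
for n,uv,z in(('panR near',(335,171),.104),('panR far',(335,248),.104),('baseN1',(340,170),.01),('baseN2',(508,167),.01),('baseF',(508,222),.01),('beam1',(345,227),.085),('beam2',(480,220),.075)): print(n,at(f,uv,z).round(4))
E
```

```text
panR near [0.5099 0.1663 0.104 ]
panR far [0.5804 0.1803 0.104 ]
baseN1 [0.5228 0.1878 0.01  ]
baseN2 [0.4892 0.3763 0.01  ]
baseF [0.5524 0.3979 0.01  ]
beam1 [0.5649 0.1897 0.085 ]
beam2 [0.54   0.3234 0.075 ]
```

View pics/p3.png

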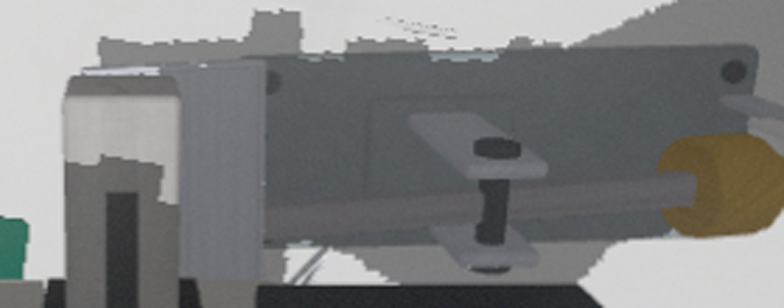

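Request:
carry_out([
  [0.4,0.3,0,0.1],
  [0.69,0.49,-0.5,0.18],
  [0.69,0.49,-1.2,0.18],
  [0.69,0.49,-1.8,0.18],
  [0.69,0.49,-2.2,0.18],
  [0.69,0.49,-2.5,0.18],
  [0.69,0.49,-2.7,0.18],
  [0.69,0.49,-2.7,0.18],
  [0.69,0.49,-2.7,0.18],
  [0.69,0.49,-2.7,0.18],
])

```text
t: 8.45
eef_pos: [0.5717, 0.1484, 0.1224]
ee_rot: [3.141, 0.001, -2.966]
force: [0.3, -0.3, -1.3]
width: 0.0174
gripper_force: 30.0
```

```bash
python3 - <<'E'
from h import *
o=look([('pan',.103)],None,('wrist','scene'))
save(o[0],'p4w.png',(200,150,440,330),3)
E
```

```text
t 8.45 [0.5717 0.1484 0.1224] yaw -169.93 w 0.017403271185277125 F [ 0.3 -0.3 -1.3] M [-0.03 -0.04  0.06]
wrist   reg 0.64 [319.7 222. ] [538.6 188.7] [112.7 180.9] 33.1
scene mark pan 0.72 [213.1 204.4] [0.5756 0.1499 0.103 ]
scene   reg 0.96 [199.1 218.9] [559.7 241.1] [118.5 251.8] 9.6
```

View pics/p4w.png

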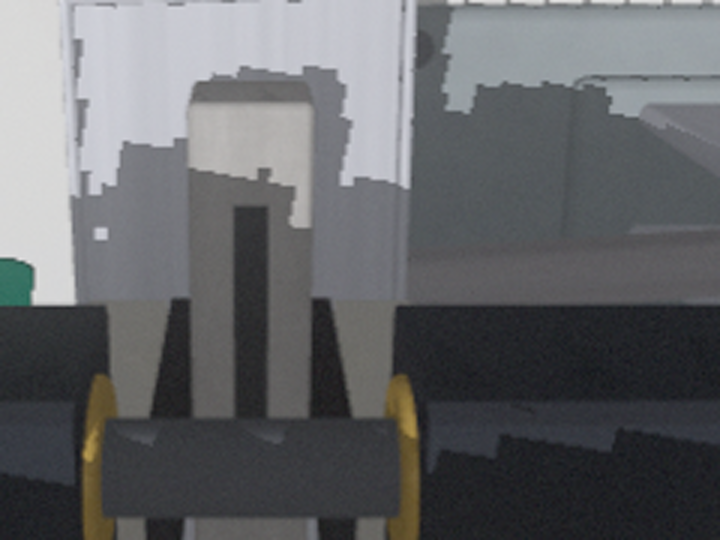

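Request:
carry_out([
  [0,0,-0.1,0],
  [0,0,-0.2,0],
  [0,0,-0.2,0],
  [0,0,-0.2,0],
  [0,0,-0.2,0],
  [0,0,-0.2,0],
  [0,0,-0.2,0],
  [0,0,-0.2,0],
  [0,0,-0.2,0],
  [0,0,-0.2,0],
])

```text
t: 10.0
eef_pos: [0.5713, 0.1483, 0.1116]
ee_rot: [3.142, 0.0, -2.966]
force: [-0.5, 0.3, -1.0]
width: 0.0176
gripper_force: 30.0
```

Request:
carry_out([
  [0,0,0,0],
  [0,0,0,0],
  [0,0,0,0],
  [0,0,0,0],
  [0,0,0.2,0],
  [0,0,0.5,0],
  [0,0,1,0],
  [0,0,1.6,0],
  [0,0,2,0],
  [0,0,2,0],
], claw=0.62)

```text
t: 11.25
eef_pos: [0.5724, 0.1487, 0.2146]
ee_rot: [3.14, 0.005, -2.966]
force: [0.4, -0.2, 0.4]
width: 0.0332
gripper_force: 0.0
```

```bash
python3 - <<'E'
from h import *
o=look([('pan',.103),('bar_a_mid',.11)],None,('wrist','scene'))
a=o[0]['pixels'][130:400,130:540];b=o[1]['pixels'][150:310,100:300]
a=cv2.resize(a,(560,370));b=cv2.resize(b,None,fx=2.3,fy=2.3)
save(o[0],'p5w.png',(140,120,560,420),1.8)
save(o[1],'p5s.png',(100,150,300,310),4)
E
```

```text
t 11.25 [0.5724 0.1487 0.2146] yaw -169.92 w 0.0331655092045903 F [ 0.4 -0.2  0.4] M [ 0.    0.02 -0.01]
wrist mark pan 0.8 [279.1 195.3] [0.5647 0.1457 0.103 ]
wrist mark bar_a_mid 0.68 [281.1 201.1] [0.5671 0.1477 0.11  ]
wrist   reg 0.88 [281. 195.] [537.  141.8] [49.5 10.1] 9.5
scene mark pan 0.66 [214.8 209.1] [0.5577 0.1518 0.103 ]
scene   reg 0.67 [201.2 221.7] [540.3 258.8] [115.5 280.9] 5.7
scene mark bar_a_mid 0.52 [216.3 206. ] [0.56   0.1461 0.11  ]
scene   reg 0.49 [214.6 207.4] [450.5 178.8] [86.2 23.5] 10.1
```

View pics/p5s.png

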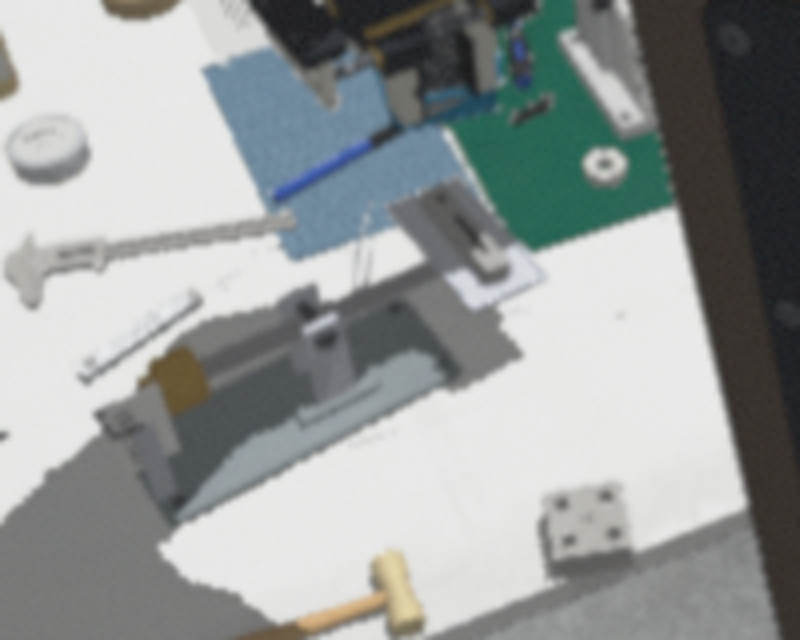

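Request:
carry_out([
  [0,0,0.2,0],
  [0,0,0.5,0],
  [0,0,0.5,0],
  [0,0,0.5,0],
  [0,0,0.5,0],
  [0,0,0.5,0],
  [0,0,0.5,0],
  [0,0,0.5,0],
  [0,0,0.5,0],
  [0,0,0.5,0],
])

```text
t: 13.0
eef_pos: [0.5713, 0.1482, 0.2366]
ee_rot: [-3.142, 0.0, -2.966]
force: [-0.3, 0.1, -0.7]
width: 0.0337
gripper_force: 0.0
```

```bash
python3 - <<'E'
from h import *
o=look([('pan',.103),('bar_a_mid',.11)],None,('wrist','scene'))
save(o[0],'p6w.png',(140,120,560,420),1.8)
y=np.radians(10.2);piv=np.array([.5515,.261,.078])
for th in(-.15,-.1,-.05,0,.05,.1,.15):
  # pan offset in beam frame (-.115, h) with h from .103 at -.15
  h=(.025-.115*np.sin(.15))/np.cos(.15);l=-.115*np.cos(th)-h*np.sin(th)*-1*-1;z=-.115*np.sin(th)+h*np.cos(th)
  p=piv+np.array([-np.sin(y)*l,np.cos(y)*l,z]);print(th,p.round(3),[proj(f,p).round(1) for f in o])
E
```

```text
t 13.0 [0.5713 0.1482 0.2366] yaw -169.93 w 0.03368260571069866 F [-0.3  0.1 -0.7] M [-0.01 -0.01  0.04]
wrist mark pan 0.89 [279.5 194.5] [0.5679 0.1459 0.103 ]
wrist   reg 0.61 [305.7 191.8] [551.9 248.6] [107.5 263.3] 8.6
wrist mark bar_a_mid 0.82 [280.3 196.8] [0.568  0.1466 0.11  ]
wrist   reg 0.7 [281.1 193.9] [539.4 142. ] [52.6 10.8] 10.1
scene mark pan 0.63 [214.  210.3] [0.5545 0.1552 0.103 ]
scene   reg 0.7 [198.9 222.5] [540.7 242.8] [117.5 246.3] 6.8
scene mark bar_a_mid 0.66 [217.9 208.8] [0.5488 0.1459 0.11  ]
scene   reg 0.75 [215.5 207.1] [451.7 179.2] [83.5 21.2] 11.5
scene   reg 0.49 [202.9 219.2] [429.9 273.5] [100.8 238.9] 9.2
-0.15 [0.571 0.15  0.103] [array([284. , 199.4]), array([213.5, 205.5])]
-0.1 [0.572 0.149 0.097] [array([282.6, 197.7]), array([214.1, 206.8])]
-0.05 [0.572 0.148 0.092] [array([281.7, 196. ]), array([214.5, 208.1])]
0 [0.572 0.148 0.086] [array([281.1, 194.4]), array([214.9, 209.5])]
0.05 [0.572 0.148 0.08 ] [array([280.8, 192.8]), array([215.2, 210.9])]
0.1 [0.572 0.148 0.074] [array([280.9, 191.3]), array([215.4, 212.4])]
0.15 [0.572 0.148 0.069] [array([281.3, 189.8]), array([215.5, 213.9])]
```

View pics/p6w.png

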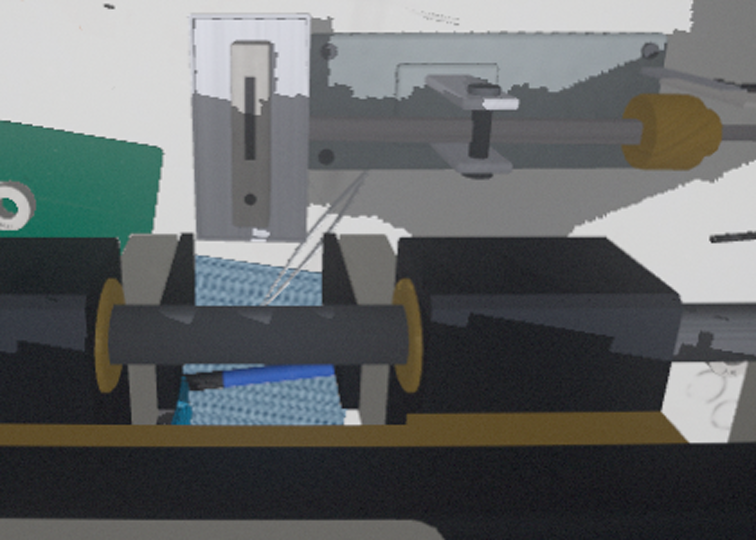

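```bash
python3 - <<'E'
from h import *
f=arm.grab_frame('scene');new=f['pixels'][:,:,::-1]
def cen(im):
  h=cv2.cvtColor(np.ascontiguousarray(im),cv2.COLOR_BGR2HSV);m=(h[...,0]>12)&(h[...,0]<30)&(h[...,1]>110)
  w=np.zeros_like(m);w[225:265,128:165]=1;p=np.argwhere(m&w.astype(bool));return p.mean(0).round(2)[::-1],p[:,1].min(),p[:,1].max(),p[:,0].min(),p[:,0].max(),len(p)
for n in('scene','p2_scene'):print(n,cen(cv2.imread(f'pics/{n}.png')))
print('now',cen(new))
y=np.radians(10.2);piv=np.array([.5515,.261,.078])
for th in(-.15,-.1,-.05,0,.05,.1,.15):
  l=.098*np.cos(th);z=.098*np.sin(th)
  print(th,proj(f,piv+np.array([-np.sin(y)*l,np.cos(y)*l,z])).round(2))
save(f,'p7s.png',(120,180,250,290),6)
E
python3 - <<'E'
import cv2,numpy as np
a=cv2.imread('pics/scene.png')[180:290,120:250];b=cv2.imread('pics/p7s.png')
cv2.imwrite('pics/p7.png',np.hstack([cv2.resize(a,(400,340),interpolation=2),cv2.resize(b,(400,340))]))
E
```

```text
scene (array([146.39, 249.38]), np.int64(141), np.int64(152), np.int64(243), np.int64(256), 111)
p2_scene (array([146.69, 249.66]), np.int64(141), np.int64(153), np.int64(243), np.int64(256), 103)
now (array([144.65, 244.56]), np.int64(138), np.int64(150), np.int64(238), np.int64(252), 121)
-0.15 [142.31 251.55]
-0.1 [141.67 250.46]
-0.05 [141.12 249.32]
0 [140.65 248.12]
0.05 [140.27 246.87]
0.1 [139.99 245.56]
0.15 [139.8  244.21]
```

View pics/p7.png

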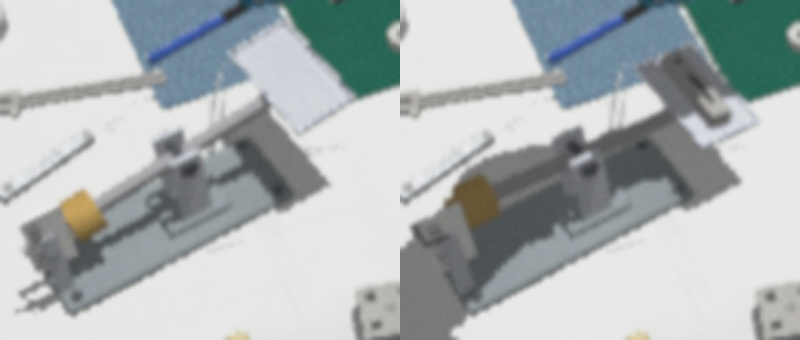

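```bash
python3 - <<'E'
from h import *
f=arm.grab_frame('wrist')
a=at(f,(279.6,142.8),.096);b=at(f,(279.4,247.8),.096);print(a,b,(a+b)/2,np.linalg.norm(a-b),np.degrees(np.arctan2(*(b-a)[1::-1])))
c=[at(f,u,.083) for u in((245.6,128.3),(312.2,129.4),(249.4,253.9),(310,253.9))]
print(np.round(c,4),np.mean(c,0),np.linalg.norm(c[0]-c[2]),np.linalg.norm(c[0]-c[1]))
E
```

```text
[0.52691051 0.13875536 0.096     ] [0.61761593 0.15437478 0.096     ] [0.57226322 0.14656507 0.096     ] 0.0920404255497977 9.770474158683673
[[0.5213 0.1086 0.083 ]
 [0.5125 0.164  0.083 ]
 [0.6338 0.1288 0.083 ]
 [0.624  0.1842 0.083 ]] [0.57291098 0.14639555 0.083     ] 0.11428066449552716 0.05606906171938565
```

Request:
carry_out([
  [0.01,-0.02,-0.6,0],
  [0.01,-0.02,-1.2,0],
  [0.01,-0.02,-1.8,0],
  [0.01,-0.02,-2.3,0],
  [0.01,-0.02,-2.6,0],
  [0.01,-0.02,-2.8,0],
  [0.01,-0.02,-2.92,0],
  [0.01,-0.02,-2.98,0],
  [0.01,-0.02,-2.98,0],
  [0.01,-0.02,-2.98,0],
])

```text
t: 14.85
eef_pos: [0.572, 0.1474, 0.0881]
ee_rot: [3.141, 0.001, -2.966]
force: [-0.2, -0.3, -0.2]
width: 0.0334
gripper_force: 0.0
```

Request:
carry_out([
  [0,0,0,0],
  [0,0,0,0],
  [0,0,0,0],
  [0,0,0,0],
  [0,0,0,0],
  [0,0,0.2,0],
  [0,0,0.6,0],
  [0,0,1.2,0],
  [0,0,2,0],
  [0,0,3,0],
], claw=1, force=30)

```text
t: 16.1
eef_pos: [0.5709, 0.147, 0.2385]
ee_rot: [-3.141, -0.002, -2.966]
force: [1.1, 0.8, -2.0]
width: 0.0175
gripper_force: 29.9
```

Request:
carry_out([
  [-0.4,-1.1,0,-0.5],
  [-0.8,-2.2,0,-1],
  [-1.2,-3.3,0,-1.5],
  [-1.6,-4.4,0,-2],
  [-2,-5.4,0,-2.4],
  [-2.2,-6.1,0,-2.8],
  [-2.2,-6.1,0,-2.8],
  [-2.2,-6.1,0,-2.8],
  [-2.2,-6.1,0,-2.8],
  [-2.2,-6.1,0,-2.8],
])

```text
t: 17.35
eef_pos: [0.462, -0.157, 0.2375]
ee_rot: [3.142, -0.0, 3.025]
force: [-0.2, -0.9, -2.0]
width: 0.0175
gripper_force: 29.9
```

```bash
python3 - <<'E'
from h import *
o=look([('nest_floor',.01),('nest',0),('bar_a_mid',.0085)],'p8',('wrist','top'))
E
```

```text
t 17.35 [ 0.462  -0.157   0.2375] yaw 173.35 w 0.01745729796691918 F [-0.2 -0.9 -2. ] M [-0.01 -0.02 -0.02]
wrist mark nest_floor 0.61 [206.1 187.1] [ 0.4635 -0.2408  0.01  ]
wrist   reg 0.92 [207.4 177.2] [ 461.8 -237. ] [ 68.3 155. ] 83.9
wrist mark nest 0.72 [210.  189.7] [ 0.469  -0.2394  0.    ]
wrist   reg 0.86 [209.4 180.8] [ 464.3 -239.9] [ 71.7 160. ] 83.6
wrist mark bar_a_mid 0.8 [286.8 268.8] [ 0.5714 -0.1646  0.0085]
wrist   reg 0.94 [286.7 246.1] [ 570.  -168.1] [ 44.3 228.3] 83.3
top mark nest_floor 0.69 [358.6 234.7] [ 0.4631 -0.2345  0.01  ]
top   reg 0.81 [355.8 251.9] [ 414.9 -233.1] [71.8 63. ] 84.7
top   reg 0.45 [179.7 196.5] [576.1 269.4] [ 62.3 300.6] 26.0
top mark nest 0.88 [361.8 231.3] [ 0.4739 -0.2455  0.    ]
top   reg 0.87 [359.1 251.9] [ 413.9 -236.6] [67.7 58.1] 83.7
top mark bar_a_mid 0.72 [357.8 233.8] [ 0.4658 -0.2325  0.0085]
```

View pics/p8_wrist.png

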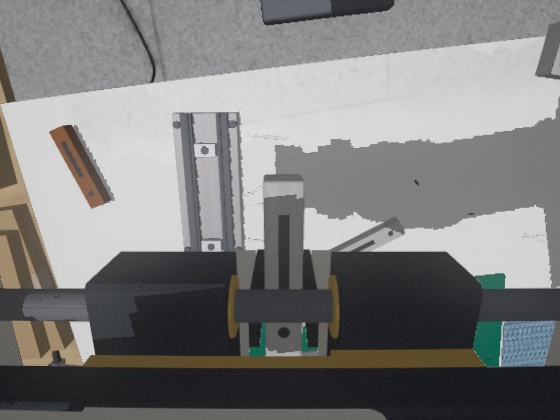

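```bash
python3 - <<'E'
from h import *
f=arm.grab_frame('wrist');g=cv2.cvtColor(f['pixels'],cv2.COLOR_RGB2GRAY)
a=at(f,(205,150),.019);b=at(f,(211,246),.019);print(a,b,(a+b)/2,np.linalg.norm(a-b),np.degrees(np.arctan2(*(b-a)[1::-1])))
for r in list(range(138,162))+list(range(234,256)):
    c=int(round(205+(r-150)*6/96));print(r,g[r,c-14:c+15:2].tolist(), at(f,(c,r),.019)[:2].round(4))
for r in (125,180,215): print('row',r,g[r,168:250].tolist())
r=(180,215)
E
```

```text
[ 0.42241578 -0.23359544  0.019     ] [ 0.52841184 -0.24588805  0.019     ] [ 0.47541381 -0.23974175  0.019     ] 0.10670648081659033 -6.615178308957085
138 [90, 112, 87, 185, 184, 186, 185, 182, 183, 185, 186, 183, 185, 177, 113] [ 0.4102 -0.2325]
139 [92, 114, 87, 183, 183, 185, 184, 182, 184, 184, 187, 182, 185, 178, 111] [ 0.4112 -0.2326]
140 [91, 113, 89, 131, 184, 185, 185, 181, 185, 184, 187, 183, 186, 184, 110] [ 0.4122 -0.2328]
141 [91, 115, 82, 124, 183, 185, 185, 180, 183, 185, 187, 183, 186, 184, 120] [ 0.4132 -0.233 ]
142 [93, 114, 79, 125, 184, 185, 184, 183, 185, 183, 186, 183, 184, 183, 114] [ 0.4142 -0.2332]
143 [93, 93, 176, 152, 112, 112, 151, 133, 135, 134, 113, 111, 111, 108, 110] [ 0.4153 -0.2323]
144 [94, 94, 180, 165, 167, 181, 182, 184, 186, 186, 190, 189, 129, 104, 110] [ 0.4163 -0.2325]
145 [93, 99, 213, 214, 215, 214, 214, 215, 215, 212, 212, 210, 161, 107, 112] [ 0.4174 -0.2327]
146 [93, 105, 208, 210, 210, 209, 199, 124, 209, 209, 210, 210, 165, 106, 111] [ 0.4184 -0.2329]
147 [94, 103, 212, 215, 215, 214, 121, 116, 193, 215, 215, 215, 173, 106, 115] [ 0
[... 3953 characters left out ...]
13, 99, 94, 102, 112, 92, 116, 176, 177, 182, 179, 176, 178, 179, 178, 178, 177, 178, 179, 179, 178, 182, 181, 179, 177, 178, 178, 178, 166, 122, 109, 102, 99, 97, 114, 111, 112, 113, 114, 102, 85, 105, 139, 177, 176, 174, 175, 175, 156, 124, 113, 174, 215, 215, 216, 215, 215, 215, 215]
row 215 [216, 215, 215, 216, 215, 215, 215, 215, 214, 216, 215, 215, 215, 211, 173, 179, 176, 173, 175, 171, 147, 113, 110, 114, 113, 111, 105, 101, 93, 103, 107, 82, 121, 174, 174, 177, 172, 171, 172, 173, 174, 175, 171, 172, 175, 176, 175, 177, 175, 173, 177, 173, 172, 164, 132, 107, 98, 96, 97, 108, 107, 109, 113, 105, 95, 126, 171, 171, 174, 172, 174, 173, 165, 132, 105, 123, 176, 213, 215, 214, 214, 215]
```

```bash
python3 - <<'E'
from h import *
f=arm.grab_frame('wrist');g=cv2.cvtColor(f['pixels'],cv2.COLOR_RGB2GRAY);s=arm.get_state();p=s['eef_pos'];print(p)
print([ (r,int(g[r,270:298].mean())) for r in range(168,192)])
print('row 200',g[200,258:310].tolist())
L=at(f,(197.5,180),.010);Rr=at(f,(220,180),.015);L2=at(f,(200.5,215),.010);R2=at(f,(222.5,215),.015);print(L,Rr,(L+Rr)/2,(L2+R2)/2,np.linalg.norm((L-Rr)[:2]))
u=np.array([np.cos(np.radians(-6.65)),np.sin(np.radians(-6.65))])
for r,z in((175.5,p[2]-.0075),(181,p[2]+.0095)):
  e=at(f,(284,r),z);print('end',r,e,'centre-TCP along',(e[:2]-p[:2])@u+.045)
E
```

```text
[ 0.4617218  -0.1578076   0.23755485]
[(168, 149), (169, 151), (170, 152), (171, 151), (172, 146), (173, 143), (174, 116), (175, 99), (176, 100), (177, 101), (178, 101), (179, 102), (180, 106), (181, 137), (182, 161), (183, 170), (184, 175), (185, 174), (186, 174), (187, 175), (188, 175), (189, 175), (190, 175), (191, 176)]
row 200 [214, 214, 214, 215, 206, 170, 100, 101, 102, 104, 104, 108, 106, 106, 108, 107, 108, 108, 108, 107, 105, 105, 104, 103, 103, 104, 105, 105, 106, 105, 103, 106, 107, 105, 105, 106, 105, 104, 104, 103, 102, 104, 106, 104, 102, 103, 114, 129, 128, 129, 128, 131]
[ 0.45427493 -0.2494617   0.01      ] [ 0.45624445 -0.2241876   0.015     ] [ 0.45525969 -0.23682465  0.0125    ] [ 0.49455387 -0.24069461  0.0125    ] 0.025350715658202592
end 175.5 [ 0.41747916 -0.1512241   0.23005485] centre-TCP along 0.00029262738873557514
end 181 [ 0.4164686  -0.15114664  0.24705485] centre-TCP along -0.0007201082906172773
```

Request:
carry_out([
  [0.14,-0.8,0,0],
  [0.28,-1.62,-0.3,0],
  [0.28,-1.62,-1,0],
  [0.28,-1.62,-1.8,0],
  [0.28,-1.62,-2.6,0],
  [0.28,-1.62,-3.2,0],
  [0.28,-1.62,-3.6,0],
  [0.28,-1.62,-3.85,0],
  [0.28,-1.62,-3.85,0],
  [0.28,-1.62,-3.85,0],
], force=20)

```text
t: 19.4
eef_pos: [0.4764, -0.2389, 0.0459]
ee_rot: [-3.141, 0.001, 3.024]
force: [-0.3, 0.4, -0.7]
width: 0.0174
gripper_force: 19.9
```

```bash
python3 - <<'E'
from h import *
f=arm.grab_frame('wrist');g=cv2.cvtColor(f['pixels'],cv2.COLOR_RGB2GRAY);s=arm.get_state();p=s['eef_pos'];print(p,s['force'],np.degrees(s['ee_rot']))
def rows(c0,c1,a,b): print([(r,int(g[r,c0:c1].mean())) for r in range(a,b)])
print([proj(f,x).round(1) for x in((.4294,-.2343,.019),(.4155,-.2326,.019),(p[0]-.0447,p[1]+.0052,p[2]-.0075))])
P=proj(f,(.43,-.234,.019)).astype(int);c=P[0]
for r in range(P[1]-50,P[1]+36,2): print(r,g[r,c-44:c+46:6].tolist())
E
```

```text
[ 0.47650726 -0.23892188  0.04600727] [ 1.067036    0.1796894  -1.62804831] [-1.79991581e+02  9.58043905e-02  1.73279159e+02]
[array([279.5, 163.3]), array([279.5, 135.5]), array([281. , 175.1])]
114 [113, 108, 81, 78, 183, 184, 182, 182, 184, 179, 180, 163, 102, 106, 108]
116 [114, 109, 82, 80, 185, 184, 182, 181, 184, 179, 180, 162, 97, 104, 108]
118 [111, 109, 86, 74, 184, 184, 182, 182, 184, 180, 181, 163, 99, 106, 107]
120 [112, 110, 85, 73, 183, 184, 181, 180, 184, 179, 180, 164, 98, 106, 106]
122 [112, 106, 88, 73, 183, 183, 182, 181, 184, 179, 179, 164, 98, 107, 107]
124 [111, 110, 88, 79, 183, 183, 181, 182, 184, 179, 179, 163, 98, 107, 107]
126 [112, 108, 85, 78, 184, 181, 180, 182, 182, 179, 180, 163, 99, 105, 108]
128 [112, 110, 88, 81, 183, 182, 181, 180, 183, 177, 180, 162, 99, 109, 108]
130 [111, 110, 88, 83, 182, 181, 180, 180, 181, 177, 179, 164, 100, 107, 106]
132 [113, 108, 89, 84, 182, 182, 180, 179, 182, 177, 179, 163, 99, 107, 106]
134 [112, 109, 88, 87, 183, 162, 180, 178, 180, 176, 178, 163, 102, 108, 110]
136 [114, 110, 89, 82, 113, 113, 114, 114, 116, 111, 1
[... 1648 characters left out ...]
4, 101, 102, 102, 97, 98, 98, 62, 68, 106]
182 [109, 110, 94, 65, 101, 162, 159, 158, 161, 158, 160, 152, 59, 63, 66]
184 [111, 110, 93, 69, 101, 176, 176, 173, 174, 174, 175, 167, 66, 64, 67]
186 [112, 106, 91, 69, 99, 176, 176, 174, 172, 174, 174, 168, 62, 67, 70]
188 [111, 109, 91, 66, 99, 177, 178, 174, 175, 172, 174, 165, 64, 64, 66]
190 [110, 108, 93, 66, 99, 175, 178, 175, 173, 174, 174, 166, 62, 64, 65]
192 [112, 107, 92, 70, 100, 175, 179, 176, 174, 174, 175, 165, 63, 63, 67]
194 [68, 67, 64, 63, 100, 174, 178, 174, 173, 170, 103, 165, 57, 65, 67]
196 [67, 67, 63, 65, 97, 173, 173, 100, 97, 102, 96, 161, 60, 64, 63]
198 [67, 66, 63, 63, 98, 99, 103, 99, 101, 103, 98, 99, 61, 66, 66]
```

```bash
python3 - <<'E'
from h import *
f=arm.grab_frame('wrist');g=cv2.cvtColor(f['pixels'],cv2.COLOR_RGB2GRAY).astype(int);s=arm.get_state();p=s['eef_pos']
print(g[150,225:320].tolist());print(g[188,225:320].tolist());print(g[160:186,274].tolist());print(g[160:186,268].tolist())
u=np.array([np.cos(np.radians(-6.65)),np.sin(np.radians(-6.65))]);v=np.array([-u[1],u[0]])
def q(n,c,r,z):
  d=at(f,(c,r),z)[:2]-p[:2];print(n,(d@u).round(5),(d@v).round(5))
q('stop inner',277.5,163.5,.019);q('bar end bottom',281,174,p[2]-.0075);q('bar end top',281,181,p[2]+.0095)
q('stop mid',277.5,150,.019);
E
```

```text
[187, 187, 185, 185, 185, 186, 180, 148, 109, 114, 115, 114, 113, 112, 111, 108, 110, 110, 111, 108, 100, 98, 97, 90, 84, 80, 98, 110, 106, 87, 83, 104, 149, 199, 211, 212, 212, 212, 212, 212, 212, 212, 212, 212, 213, 204, 172, 111, 111, 111, 111, 110, 110, 108, 111, 108, 109, 107, 111, 111, 111, 113, 168, 209, 208, 209, 209, 208, 208, 207, 208, 208, 208, 205, 189, 146, 105, 95, 92, 107, 112, 108, 104, 100, 101, 96, 86, 68, 88, 108, 106, 107, 108, 106, 108]
[136, 178, 183, 179, 177, 174, 177, 178, 167, 122, 110, 109, 109, 110, 108, 110, 110, 108, 107, 108, 108, 105, 91, 93, 89, 86, 80, 67, 66, 68, 65, 73, 94, 99, 99, 99, 102, 102, 130, 168, 172, 177, 176, 179, 179, 180, 178, 179, 180, 181, 180, 177, 175, 174, 173, 172, 174, 173, 172, 174, 174, 173, 170, 171, 172, 173, 174, 174, 175, 174, 176, 173, 172, 173, 171, 172, 172, 166, 144, 111, 67, 66, 63, 61, 64, 67, 64, 63, 65, 68, 65, 65, 66, 66, 68]
[206, 205, 206, 187, 160, 173, 175, 175, 176, 175, 176, 176, 174, 170, 112, 91, 92, 92, 94, 98, 101, 133, 161, 174, 179, 181]
[208, 206, 207, 188, 145, 179, 179, 177, 177, 179, 178, 178, 177, 173, 133, 97, 95, 95, 94, 94, 100, 133, 160, 172, 177, 177]
stop inner -0.04709 -0.00189
bar end bottom -0.04541 1e-05
bar end top -0.04575 0.0001
stop mid -0.05398 -0.00185
```

Request:
carry_out([
  [0,-0.03,-0.15,0],
  [0,-0.03,-0.3,0],
  [0,-0.03,-0.36,0],
  [0,-0.03,-0.38,0],
  [0,-0.03,-0.4,0],
  [0,-0.03,-0.42,0],
  [0,-0.03,-0.44,0],
  [0,-0.03,-0.46,0],
  [0,-0.03,-0.46,0],
  [0,-0.03,-0.46,0],
], force=15)

```text
t: 20.75
eef_pos: [0.4758, -0.2403, 0.0221]
ee_rot: [3.142, -0.0, 3.024]
force: [0.2, -0.1, -1.8]
width: 0.0176
gripper_force: 14.9
```

Request:
carry_out([
  [0,0,-0.02,0],
  [0,0,-0.04,0],
  [0,0,-0.05,0],
  [0,0,-0.06,0],
  [0,0,-0.07,0],
  [0,0,-0.08,0],
  [0,0,-0.09,0],
  [0,0,-0.09,0],
  [0,0,-0.09,0],
  [0,0,-0.09,0],
])

```text
t: 22.0
eef_pos: [0.4761, -0.2409, 0.0198]
ee_rot: [-3.141, 0.001, 3.025]
force: [-7.0, 0.5, 22.6]
width: 0.0179
gripper_force: 15.0
```

Request:
carry_out([
  [0,0,0.04,0],
  [0,0,0.04,0],
  [0,0,0.04,0],
  [0,0,0.04,0],
  [0,0,0.3,0],
  [0,0,0.8,0],
  [0,0,1.4,0],
  [0,0,2,0],
  [0,0,2,0],
  [0,0,2,0],
], claw=0.65)

```text
t: 23.25
eef_pos: [0.4756, -0.2402, 0.1179]
ee_rot: [3.141, 0.0, 3.024]
force: [0.3, -0.1, -0.2]
width: 0.0308
gripper_force: 0.0
```

```bash
python3 - <<'E'
from h import *
f=arm.grab_frame('wrist');g=cv2.cvtColor(f['pixels'],cv2.COLOR_RGB2GRAY).astype(int);s=arm.get_state();p=s['eef_pos'];print(p,s['force'])
for m in arm.regions_of(f,'bar_a_mid')[:2]:
  M=m['pixels'];r,c=np.where(M);print(m['conf'],r.min(),r.max(),c.min(),c.max());
  for rr in range(r.min(),r.max(),12): cc=np.where(M[rr])[0];print(rr,cc.min(),cc.max(),end=' | ')
c=int(proj(f,(.4294,-.2343,.019))[0]);print(c,proj(f,(.4294,-.2343,.019)))
for z in(.027,.029,.031,.036):print(z,[proj(f,(p[0]+a*.0447,p[1]-a*.0052,z)).round(1) for a in(-1,1)])
for r in range(115,175): print(r,g[r,c-24:c+25:8].tolist())
E
```

```text
[ 0.47531863 -0.24013689  0.1173202 ] [0.28569761 0.06290473 0.15252032]
0.67 148 270 269 296
148 281 282 | 160 269 295 | 172 269 295 | 184 269 295 | 196 269 295 | 208 270 296 | 220 271 295 | 232 270 295 | 244 272 294 | 256 271 294 | 268 272 294 | 282 [282.31824538 147.76745797]
0.027 [array([281.6, 151.1]), array([282. , 271.1])]
0.029 [array([281.6, 151.4]), array([282. , 272.3])]
0.031 [array([281.6, 151.8]), array([282. , 273.5])]
0.036 [array([281.5, 152.8]), array([282. , 276.6])]
115 [97, 143, 183, 182, 180, 179, 84]
116 [93, 140, 181, 180, 179, 180, 80]
117 [94, 141, 182, 182, 179, 180, 82]
118 [95, 141, 182, 182, 179, 180, 87]
119 [92, 140, 183, 182, 179, 179, 85]
120 [94, 141, 182, 180, 180, 178, 84]
121 [97, 140, 183, 182, 178, 179, 87]
122 [94, 105, 182, 181, 178, 180, 85]
123 [97, 105, 182, 181, 178, 177, 86]
124 [98, 103, 181, 179, 178, 179, 84]
125 [95, 104, 180, 180, 178, 180, 86]
126 [96, 103, 181, 180, 178, 177, 86]
127 [99, 102, 105, 180, 178, 144, 86]
128 [96, 176, 111, 111, 108, 141, 87]
129 [97, 187, 193, 196, 193, 143, 89]
130 [95, 181, 213, 210, 209, 106, 88]

[... 966 characters left out ...]
83, 176, 176, 100, 88]
157 [95, 174, 183, 177, 178, 102, 87]
158 [102, 138, 183, 177, 180, 101, 88]
159 [100, 138, 182, 178, 178, 102, 85]
160 [99, 138, 183, 178, 182, 102, 87]
161 [99, 140, 181, 177, 181, 100, 89]
162 [71, 139, 183, 177, 175, 101, 84]
163 [71, 139, 184, 173, 105, 101, 64]
164 [70, 136, 178, 98, 102, 100, 63]
165 [71, 135, 103, 101, 102, 101, 63]
166 [70, 103, 102, 98, 103, 101, 64]
167 [71, 102, 112, 102, 101, 100, 64]
168 [70, 104, 162, 101, 102, 102, 62]
169 [70, 103, 162, 101, 103, 102, 63]
170 [71, 101, 158, 99, 101, 100, 62]
171 [71, 105, 103, 102, 104, 99, 63]
172 [71, 102, 105, 102, 101, 100, 63]
173 [71, 95, 104, 95, 102, 100, 62]
174 [73, 96, 104, 49, 100, 101, 62]
```

Request:
carry_out([
  [0,0.1,0.8,1.7],
  [0.2,0.6,1.4,3.4],
  [0.5,1.2,1.6,5.1],
  [0.8,1.8,1.6,6.8],
  [1.1,2.5,1.6,8.5],
  [1.4,3.2,1.6,10.2],
  [1.4,3.2,1.6,11.9],
  [1.4,3.2,1.6,13.6],
  [1.4,3.2,1.6,15.3],
  [1.4,3.2,1.6,17],
], claw=0.5)

```text
t: 24.6
eef_pos: [0.5453, -0.0803, 0.1965]
ee_rot: [3.139, -0.0, -1.473]
force: [0.3, -0.1, 0.5]
width: 0.0436
gripper_force: 0.0
```

Request:
carry_out([
  [0,0,0,1.5],
  [0,0,0,3],
  [0,0,0,3.1],
  [0,0,0,3.1],
  [0,0,0,3.1],
  [0,0,0,3.1],
  [0,0,0,3.1],
  [0,0,0,3.1],
  [0,0,0,3.1],
  [0,0,0,3.1],
])

```text
t: 25.85
eef_pos: [0.5458, -0.0803, 0.1976]
ee_rot: [3.142, 0.0, -1.154]
force: [-0.0, 0.6, -0.1]
width: 0.0437
gripper_force: 0.0
```

```bash
python3 - <<'E'
from h import *
o=look([('bar_b_mid',.0085)],'p9',('wrist',))
f=o[0];g=cv2.cvtColor(f['pixels'],cv2.COLOR_RGB2GRAY)
for z in(.027,.031): print(z,[(proj(f,(.4758+a*.0447,-.2395-a*.0052,z))).round(1) for a in(-1,1)])
E
```

```text
t 25.85 [ 0.5458 -0.0803  0.1976] yaw -66.13 w 0.043720850777390526 F [-0.   0.6 -0.1] M [ 0.    0.14 -0.02]
wrist mark bar_b_mid 0.58 [274.  186.7] [ 0.5514 -0.0724  0.0085]
wrist   reg 0.7 [276.8 183.9] [548.6 -73.7] [18.7 90.6] 22.2
wrist   reg 0.42 [434.4  53.7] [ 473.9 -240.3] [22.3 93.6] 83.5
0.027 [array([476. ,  79.3]), array([390.8,  20.5])]
0.031 [array([478.4,  79. ]), array([392.2,  19.4])]
```

Request:
carry_out([
  [0.06,0.13,-0.6,-0.28],
  [0.06,0.13,-1.4,-0.28],
  [0.06,0.13,-2.2,-0.28],
  [0.06,0.13,-2.9,-0.28],
  [0.06,0.13,-3.4,-0.28],
  [0.06,0.13,-3.7,-0.28],
  [0.06,0.13,-3.8,-0.28],
  [0.06,0.13,-3.8,-0.28],
  [0.06,0.13,-3.8,-0.28],
  [0.06,0.13,-3.8,-0.28],
])

```text
t: 27.25
eef_pos: [0.5493, -0.0737, 0.0084]
ee_rot: [-3.14, -0.0, -1.183]
force: [-0.5, 0.4, -0.1]
width: 0.0436
gripper_force: 0.0
```

Request:
carry_out([
  [0,0,0,0],
  [0,0,0,0],
  [0,0,0,0],
  [0,0,0,0],
  [0,0,0,0],
  [0,0,0.2,0],
  [0,0,1,0],
  [0,0,2,0],
  [0,0,3,0],
  [0,0,4,0],
], claw=1, force=30)

```text
t: 28.5
eef_pos: [0.5482, -0.0739, 0.2099]
ee_rot: [-3.141, 0.0, -1.184]
force: [0.5, 0.4, -1.3]
width: 0.0175
gripper_force: 30.0
```

Request:
carry_out([
  [0,0.6,0.4,-1.7],
  [0.1,1.2,0.4,-3.4],
  [0.2,1.8,0.4,-5.1],
  [0.3,2.4,0.4,-6.8],
  [0.4,3,0.4,-8.5],
  [0.47,3.6,0.4,-10.2],
  [0.47,4.2,0.4,-11.9],
  [0.47,4.43,0.4,-13.6],
  [0.47,4.43,0.4,-15.3],
  [0.47,4.43,0.4,-17],
])

```text
t: 29.75
eef_pos: [0.5718, 0.1479, 0.2279]
ee_rot: [3.142, -0.0, -2.969]
force: [-0.6, 0.3, -0.7]
width: 0.0178
gripper_force: 30.0
```

Request:
carry_out([
  [0,0,-0.4,0],
  [0,0,-0.9,0],
  [0,0,-1.4,0],
  [0,0,-1.75,0],
  [0,0,-1.9,0],
  [0,0,-2,0],
  [0,0,-2,0],
  [0,0,-2,0],
  [0,0,-2,0],
  [0,0,-2,0],
])

```text
t: 31.0
eef_pos: [0.5724, 0.1478, 0.1278]
ee_rot: [3.141, 0.0, -2.964]
force: [0.0, -0.7, -0.7]
width: 0.0176
gripper_force: 30.0
```

Request:
carry_out([
  [0,0,-0.1,0],
  [0,0,-0.2,0],
  [0,0,-0.26,0],
  [0,0,-0.3,0],
  [0,0,-0.3,0],
  [0,0,-0.3,0],
  [0,0,-0.3,0],
  [0,0,-0.3,0],
  [0,0,-0.3,0],
  [0,0,-0.3,0],
])

```text
t: 32.25
eef_pos: [0.5723, 0.1477, 0.1126]
ee_rot: [-3.142, -0.0, -2.964]
force: [-0.6, -0.7, -1.2]
width: 0.0177
gripper_force: 30.0
```

Request:
carry_out([
  [0,0,0,0],
  [0,0,0,0],
  [0,0,0,0],
  [0,0,0,0],
  [0,0,0.1,0],
  [0,0,0.4,0],
  [0,0,0.9,0],
  [0,0,1.5,0],
  [0,0,2.2,0],
  [0,0,2.5,0],
], claw=0.62)

```text
t: 33.5
eef_pos: [0.5732, 0.1481, 0.241]
ee_rot: [3.14, 0.004, -2.964]
force: [-0.6, 0.1, -0.7]
width: 0.0332
gripper_force: 0.0
```

Request:
carry_out([
  [0,0,0,0],
  [0,0,0,0],
  [0,0,0,0],
  [0,0,0,0],
  [0,0,0,0],
  [0,0,0,0],
  [0,0,0,0],
  [0,0,0,0],
  [0,0,0,0],
  [0,0,0,0],
])

```text
t: 34.75
eef_pos: [0.5723, 0.1477, 0.2376]
ee_rot: [-3.142, 0.0, -2.964]
force: [1.3, 0.6, 0.5]
width: 0.033
gripper_force: 0.0
```

```bash
python3 - <<'E'
from h import *
o=look([('pan',.095),('bar_a_mid',.11)],'p10',('wrist','scene'))
def cen(im):
  h=cv2.cvtColor(np.ascontiguousarray(im),cv2.COLOR_BGR2HSV);m=(h[...,0]>12)&(h[...,0]<30)&(h[...,1]>110)
  w=np.zeros_like(m);w[225:265,128:165]=1;p=np.argwhere(m&w.astype(bool));return p.mean(0).round(2)[::-1],p[:,0].min(),p[:,0].max(),len(p)
print(cen(o[1]['pixels'][:,:,::-1]))
f=o[0]
for m in arm.regions_of(f,'bar_b_mid')[:1]:
  print(rect(m['pixels'],f,.111))
t=arm.grab_frame('top');save(t,'p10_top.png')
for m in arm.regions_of(t,'bar_a_mid')[:3]: print(m['conf'],m['uv'],rect(m['pixels'],t,.027))
E
```

```text
t 34.75 [0.5723 0.1477 0.2376] yaw -169.81 w 0.032980082239582584 F [1.3 0.6 0.5] M [ 0.01  0.08 -0.03]
wrist mark pan 0.83 [281.4 196.5] [0.5727 0.1476 0.095 ]
wrist   reg 0.62 [309.6 188. ] [556.6 247.6] [118.4 261. ] 10.1
scene mark pan 0.57 [215.6 203.1] [0.5849 0.1402 0.095 ]
scene   reg 0.8 [199.5 215.2] [556.2 239.1] [120.5 257.9] 12.4
(array([146.09, 248.42]), np.int64(242), np.int64(255), 108)
((570.2921142578125, 148.63218688964844), (91.27066802978516, 18.538240432739258), 10.093281745910645)
0.6 [363.0, 230.0] ((473.0937194824219, -240.34274291992188), (21.177021026611328, 91.45114135742188), 83.93669891357422)
```

Request:
carry_out([
  [-0.2,-1.2,0,0],
  [-0.4,-2.4,0,0],
  [-0.6,-3.6,0,0],
  [-0.75,-4.8,0,0],
  [-0.95,-6,0,0],
  [-1.1,-7.1,0,0],
  [-1.23,-7.83,-0.4,0],
  [-1.23,-7.83,-1.4,0],
  [-1.23,-7.83,-2.4,0],
  [-1.23,-7.83,-3,0],
], claw=1, force=10)

```text
t: 36.65
eef_pos: [0.5095, -0.2438, 0.0852]
ee_rot: [3.141, -0.002, -2.965]
force: [0.7, 0.9, 1.3]
width: 0.0003
gripper_force: 0.0
```

Request:
carry_out([
  [0,0,-0.5,0],
  [0,0,-0.8,0],
  [0,0,-0.95,0],
  [0,0,-1.02,0],
  [0,0,-1.06,0],
  [0,0,-1.1,0],
  [0,0,-1.12,0],
  [0,0,-1.14,0],
  [0,0,-1.14,0],
  [0,0,-1.14,0],
])

```text
t: 37.9
eef_pos: [0.5108, -0.2438, 0.0306]
ee_rot: [-3.142, 0.0, -2.964]
force: [0.2, 0.9, -1.0]
width: 0.0008
gripper_force: 0.0
```

Request:
carry_out([
  [0,0,0.4,0],
  [-0.5,0.05,0.4,0],
  [-1,0.1,0.4,0],
  [-1.39,0.16,0.4,0],
  [-1.39,0.16,0.2,0],
  [-1.39,0.16,0.1,0],
  [-1.39,0.16,0.04,0],
  [-1.39,0.16,0,0],
  [-1.39,0.16,0,0],
  [-1.39,0.16,0,0],
])

```text
t: 39.15
eef_pos: [0.4414, -0.2358, 0.0306]
ee_rot: [-3.142, 0.0, -2.964]
force: [0.3, 1.0, 0.7]
width: 0.0005
gripper_force: 0.0
```

Request:
carry_out([
  [0,0,0.5,0],
  [0,0,1.5,0],
  [0,0,2.5,0],
  [0,0,3.5,0],
  [0,0,3.5,0],
  [0,0,3.5,0],
  [0,0,3.5,0],
  [0,0,3.5,0],
  [0,0,3.5,0],
  [0,0,3.5,0],
])

```text
t: 40.4
eef_pos: [0.4412, -0.2358, 0.2052]
ee_rot: [3.141, -0.001, -2.964]
force: [0.1, 0.0, -0.1]
width: 0.0004
gripper_force: 0.0
```

Neither end of the bar touches at 30.6 mm, so both ends are down and the bar is seated. I'm handing the job in.

```bash
python3 -c "
from station import arm
print(arm.job_done())"
```

```text
the job is handed in; nothing more can be done
None
```

The full-weight bar lies between the end stops in the nest and the light bar is on the pan. The beam tilted pan-down (about +0.06) with the first and stayed pan-up (about -0.10) with the second. I judged the seating from a clearance check at both ends and the camera fit, not from a touch. The job was handed in at about 40 s, and the highest force I read at the nest was about 23 N.

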